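# Load the slim ink cartridge through the sprung dust flap

## Robot

A 6-joint arm with a two-finger parallel gripper is mounted at the origin on the work surface. World frame = base frame: x ahead of the robot, y to its left, z up, the work surface at z = 0. Lengths are in mm, angles in rad, forces in N, time in s.
With the tool pointing down it reaches from about 275 to 725 mm from the base axis. Payload 5.6 kg.
Tool frame: the origin (TCP) lies between the finger pads; the fingertips stand 14 mm ahead of it and the grasp point (between the pads) lies 5 mm behind it; z points along the fingers, y is the line along which they close (so a half turn about z gives the same grasp; the last joint's range is limited). The gripper opens to 85 mm and grips with 20 to 120 N. Pads are 22 mm wide; open, the fingers measure 114 mm over their backs; the gripper's body (76 mm by 85 mm) begins 54 mm behind the grasp point. The pads swing forward as they close: fully open they stand 13 mm farther back than shut.
Start: joints at [-1.045, 0.255, 0.108, 0, -1.424, -0.285], TCP at [131.184, -534.12, 245.283] pointing down, gripper open.
Joint ranges: [-2.95, 2.95], [-1.21, 1.97], [-1.09, 1.5], [-2.87, 1.71], [-2.94, -0.07], [-3.05, 3.05]. Speed limits (rad/s): [2.57, 2.57, 3.14, 3.14, 3.14, 3.14].

## Interface

Orientations are given as [roll, pitch, yaw] about the fixed x, y, z axes, in that order (R = Rz(yaw) Ry(pitch) Rx(roll)).
In Python, from rig import bot, eyes, close_job gives the robot as it stands. The module is installed in compiled form; this text tells all that it offers.
- The arm moves only by the tool carry_out, never from a script. Its argument "steps" is a list of rows, each a list of 4 numbers: the shift along the world's x, y, z in units of 300 mm (1.0 is 300 mm), then the turn about the world's z in units of 90 degrees (1.0 is 90 degrees). In form: [[tx, ty, tz, yaw], ...]. A call has 1 to 8 rows; each row is the pose to reach, as a shift and turn from the pose commanded when the call began; what a row does not reach only later rows make up. A row lasts 1/10 s, in which the tool goes at most 50 mm and 8.59 degrees, less where a joint would pass 70% of its speed; a pose out of reach is approached as far as the arm can. A call with a number of a shift or a turn outside -1 to 1 is refused whole. A call with a gripper value outside its range is refused whole. "grip" is the opening, from 0 (shut) to 1 (fully open), set as the call begins (left out, the last holds). The fingers move at their own pace and stop on an object; "grip_force" is the grip in N (left out, the last holds). Time passes only in rows, so rows that repeat a pose let the fingers close. It gives the time, the measured TCP pose, the force, the opening and the grip force at its end, in the units of the state.
- bot.get_state(): the state, without advancing time (a new reading comes with each control period).
- eyes.snapshot(name): name is "side" or "top" or "wrist"; returns a dict with "pixels" (420x560x3 uint8, red, green, blue), "range_z" (420x560 float32, mm along the optical axis (not along the pixel's ray), 0 where there is no reading), "intrinsics" (3x3 intrinsics, pixels), "k1" (the pictures are not rectified: a ray, as slopes to the right and down, at radius r is drawn at 1 + k1 r^2 times it, then the intrinsics apply), "rvec" (rotation vector, rad) and "tvec" (3), from world to camera coordinates, as OpenCV has them; the wrist camera has in their place "hand_eye" (4x4, takes a point from camera to tool coordinates, whose origin is the TCP and whose axes are the flange's). Camera axes: x right, y down, z forward; pixel columns grow to the right and rows downward; lengths in mm; the calibration is good to about 2 mm. A picture is of the moment at which its call begins: read the wrist's pose just before it.
- close_job(): hands the job in; it is judged then, once.
The state is a dict: "t": time; "q": joint angles; "qvel": joint speeds; "effort": joint torques, N m; "position": TCP position; "ee_rot": TCP orientation; "force": force on the tool from outside, world axes, zero at the start; "ft_torque": the same for the moment, N m; "gripper_width": finger opening in mm; "gripper_force": force on a finger pad.
Only numpy, scipy, OpenCV 4.12 (cv2) and the standard library are available. Lean on these libraries where they do the work, as an engineer would, in place of code of your own. Each camera call takes 0.05 s, during which the arm holds its last target. There are 200 camera calls.

## Task

Load the slim ink cartridge, foot down, into the ink station: push the sprung dust flap in the station's mouth open with the foot of the cartridge and slide it down past the flap, without letting it drop, until you feel the feed valve hidden below it push back. Press the valve clearly open by hand feel, about 10 N more than the sliding takes, but never force it (some 17 N on it crushes the valve), then let go so that the cartridge stays upright in the station with the valve open. Do not knock over or push around anything else on the desk.

Things in the scene. Friction and masses are not known exactly. Their poses are not given: they have to be found in the camera images.
- cartridge: slim closed ink cartridge, white with a grey cap: an upright block 26 mm (its x) by 40 mm (its y) and 145 mm tall (z), 0.14 to 0.28 kg; the lowest 4 mm of the foot is 3 mm narrower on each side. Stands loose on the desk, cap up. Origin: centre of its underside. It may go in either way round (half a turn about z makes no difference)
- station: ink station, a white block 120 mm (x) by 110 mm (y), 110 mm high, on a thin black plinth, fixed to the desk. Its mouth is in its top. Origin: centre of its underside; -x is its front with the small spout
- mouth (a point): point at rim level (110 mm above the desk) where the cartridge's centre line goes, cartridge x along station x; axes as the station's. Black lead-ins 5 mm wide, 12 mm deep slope in at the front and both sides; below them the mouth is 43 mm wide (y) and reaches from 14.5 mm in front (-x) of this point to 27.5 mm behind it, where the flap is hinged
- pocket (a point): centre of the top of the guide pocket, 50 mm straight below mouth; from here down the pocket is 29 mm (x) by 43 mm (y) all the way to the valve, with a lead-in sloping back 8 mm above its far (+x) wall
- flap (a joint): steel flap 38 (x) by 40 mm, 3 mm thick, across the mouth 3 mm below the rim, hinged at the far (+x) edge; 0 shut, up to 1.25 rad pushed down. Spring 0.064 N m plus 0.08 per rad. A cartridge in the pocket holds it at about 1.1; it leans on it with about 4 N, so sliding takes some 2 to 7 N and the cartridge stays where it is let go instead of falling home
- valve (a joint): feed valve, a rubber-topped plunger low in the pocket: 0 shut, grows downward as the cartridge's foot presses it (m). 5 N to start and 2 N per mm more; open beyond 0.0015 (8 N), crushed beyond 0.006 (about 17 N). Let go, it rises less than a mm. Its top, not pressed, lies anywhere from 66 to 90 mm below the rim, out of sight
- broad_cartridge: bystander: broad ink cartridge of the same look, 52 mm by 66 mm by 115 mm tall, too big for the mouth. Origin: centre of its underside. Leave alone
- ink_jar: bystander: small amber jar, 44 mm across, 50 mm high. Origin: centre of its underside
- tape_roll: bystander: roll of tape lying flat, 76 mm across, 22 mm high. Origin: centre of its underside
- brush: bystander: brush lying on the desk, 190 mm long
- burnisher_block: bystander: marble paperweight, 90 by 45 by 30 mm. Origin: centre of its underside
- pen_pot: bystander: terracotta pot with pens, 84 mm across, up to 180 mm high. Origin: centre of its underside
- ink_bottle: bystander: white ink bottle, 40 mm across, 85 mm high. Origin: centre of its underside

How it is judged (in metres and radians):
On the way, in this order (a step that is already met when the one before it is completed fails the run):
1. the cartridge's foot has pushed the flap well open and is in the mouth (value of joint flap above 0.7 rad and horizontal distance between cartridge and mouth below 0.015 m and z of cartridge in the frame of mouth below -0.012 m), for 0.1 s.
2. the cartridge has been pushed down on the feed valve and opens it (value of joint valve above 0.0015 m and z of cartridge in the frame of mouth below -0.066 m and horizontal distance between cartridge and mouth below 0.006 m), for 0.1 s.
At the end, for the whole second after the job is handed in: The slim cartridge stands let go and at rest in the station's pocket, past the flap (which leans on it): its foot more than 66 mm below the rim and within 6 mm of the pocket's centre line, upright within 0.12 rad, with the feed valve pressed open by more than 1.5 mm (all of step 2 and angle between cartridge's own z axis and vertical below 0.12 rad and value of joint flap above 0.9 rad and linear speed of cartridge below 0.02 m/s); the robot touches nothing.
It fails at once if the feed valve is crushed (pressed beyond 6 mm, about 17 N) (value of joint valve above 0.006 m).
It fails at once if the cartridge is forced against the station or its flap with more than 25 N (contact force between cartridge and station above 25 N).
It fails at once if the cartridge is dropped or rammed into the mouth (faster than 0.25 m/s past the flap) (linear speed of cartridge above 0.25 m/s and horizontal distance between cartridge and mouth below 0.02 m and z of cartridge in the frame of mouth below -0.005 m).
It fails at once if the slim cartridge is knocked over (angle between cartridge's own z axis and vertical above 0.8 rad).
It fails at once if a bystander is pushed more than 30 mm or knocked over (distance of any of broad_cartridge, ink_jar, tape_roll, brush, burnisher_block, pen_pot, ink_bottle from where it was at the start of the episode above 0.03 m or angle between any of broad_cartridge, pen_pot's own z axis and vertical above 0.5 rad).
It also fails if it takes over 45 s, if anything falls off the work surface, if the arm or the gripper's body presses on something with over 40 N, if the wrist force passes 120 N, or if a joint passes its speed limit or range.

## Working session

There is one attempt and no reset: what is moved stays moved. The work goes in short steps, Python scripts to look and compute and a tool call to move; the robot and the scene stay as the last step left them, time stands still between calls to the robot, and variables do not carry over. Pictures are saved under pics/ and viewed, at most 10 in all, crops included, and the job is handed in when it is done.

Besides the shell and the picture viewer there is one more tool, called after "Request:" by a JSON object that holds its "method" and its "body". carry_out: Moves the arm, as the interface text tells. Its arguments: {"type":"object","properties":{"steps":{"type":"array","items":{"type":"array","items":{"type":"number","minimum":-1,"maximum":1}}},"grip":{"type":"number"},"grip_force":{"type":"number"}},"required":["steps"]}

```bash
mkdir -p pics; cat > h.py <<'E'
import numpy as np, cv2
from rig import bot, eyes, close_job
def snap(n):
    st=bot.get_state(); s=eyes.snapshot(n); s['st']=st; return s
def cam(s):
    # returns R,t : world->cam
    if 'rvec' in s:
        return cv2.Rodrigues(np.array(s['rvec'],float))[0], np.array(s['tvec'],float).ravel()
    from scipy.spatial.transform import Rotation as Ro
    T=np.eye(4); T[:3,:3]=Ro.from_euler('xyz',s['st']['ee_rot']).as_matrix(); T[:3,3]=s['st']['position']
    M=np.linalg.inv(T@np.array(s['hand_eye'])); return M[:3,:3],M[:3,3]
def rays(s,uv):
    k=s['k1']; K=np.array(s['intrinsics'],float); d=np.array([k,0,0,0,0],float)
    p=cv2.undistortPoints(np.array(uv,float).reshape(-1,1,2),K,d).reshape(-1,2)
    return np.c_[p,np.ones(len(p))]
def onplane(s,uv,z):
    R,t=cam(s); c=-R.T@t; d=rays(s,uv)@R
    return c+d*((z-c[2])/d[:,2])[:,None]
def cloud(s):
    v,u=np.mgrid[0:420,0:560]; uv=np.c_[u.ravel(),v.ravel()]
    R,t=cam(s); P=(rays(s,uv)*s['range_z'].ravel()[:,None]-t)@R
    P[s['range_z'].ravel()==0]=np.nan
    return P.reshape(420,560,3)
def save(s,f): cv2.imwrite('pics/'+f,s['pixels'][:,:,::-1])
E
python3 - <<'E'
from h import *
a=snap('top');b=snap('side');save(a,'top.png');save(b,'side.png')
for s in(a,b):
    R,t=cam(s);print(-R.T@t,R[2],s['k1'],s['intrinsics'][0])
print(bot.get_state())
E
```

```text
[383.46678833  17.32926795 989.40073628] [ 0.13901945  0.02275411 -0.9900282 ] -0.08086283000531005 [428.0426096    0.         280.72985063]
[ 364.13358572 1083.990673    792.39081266] [ 0.12651654 -0.83244165 -0.5394761 ] -0.037098352074962745 [503.44494224   0.         271.80874311]
{'t': 0.1, 'q': array([-1.04540824e+00,  2.55694977e-01,  1.07150881e-01, -3.62653369e-04,
       -1.42391540e+00, -2.84588333e-01]), 'qvel': array([ 7.85215929e-05, -1.29780832e-03,  3.06448624e-03, -5.03690759e-04,
        5.81469790e-04,  1.00109904e-03]), 'effort': array([-1.30218203e-03, -3.87603486e+01,  2.38473415e+01,  5.37792340e+00,
       -3.79828562e-03, -1.12929143e-05]), 'position': array([ 131.09570822, -533.72645485,  244.49823602]), 'ee_rot': array([ 3.13989567e+00, -1.22724716e-04, -2.90084617e+00]), 'force': array([ 0.54826666, -0.73399286,  0.01237276]), 'ft_torque': array([ 0.05110861, -0.00178835,  0.02966139]), 'gripper_force': 0.0, 'gripper_width': 85.46567693574873}
```

View pics/top.png

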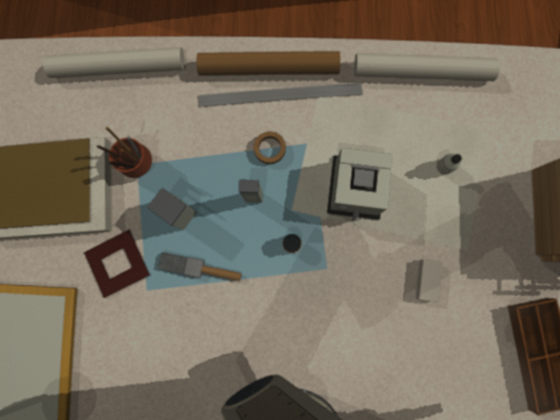

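View pics/side.png

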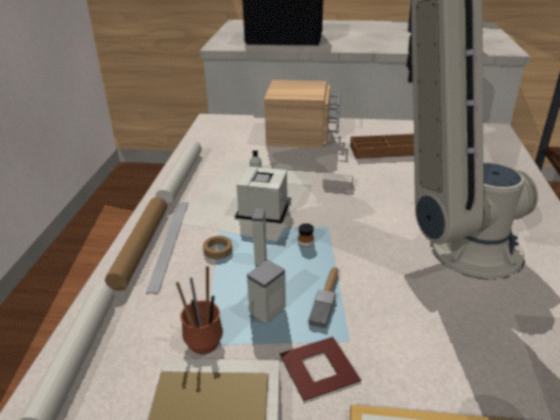

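The top view shows the slim cartridge at about (250,190), the station's mouth at (365,180), the broad cartridge at (172,208) and the jar at (291,243). In the side view the slim cartridge is at (260,235) and the station at (263,190). Next I'll measure them using depth and colour.

```bash
python3 - <<'E'
from h import *
s=snap('top');P=cloud(s)
def rect(m,z,name):
    m=cv2.morphologyEx(m.astype(np.uint8),cv2.MORPH_OPEN,np.ones((3,3)))
    cs,_=cv2.findContours(m,cv2.RETR_EXTERNAL,cv2.CHAIN_APPROX_NONE)
    for c in cs:
        if cv2.contourArea(c)<30: continue
        w=onplane(s,c.reshape(-1,2),z)[:,:2].astype(np.float32)
        (cx,cy),(a,b),an=cv2.minAreaRect(w); print(name,np.round([cx,cy,a,b,an],1))
Z=P[:,:,2]; u=np.arange(560)[None]; v=np.arange(420)[:,None]
def box(a,b,c,d): return (u>a)&(u<b)&(v>c)&(v<d)
print('ztop',np.nanmedian(Z[183:187,245:256]),np.nanmedian(Z[195:205,345:380]))
rect((Z>130)&(Z<160)&box(225,275,165,215),145,'slim')
rect((Z>100)&(Z<125)&box(310,410,130,230),110,'station')
rect((Z<100)&box(345,385,162,196),110,'mouth')
rect((Z>105)&(Z<125)&box(140,210,175,240),115,'broad')
rect((Z>40)&(Z<60)&box(270,310,225,260),50,'jar')
c=s['pixels'][100:270,190:420][:,:,::-1]
cv2.imwrite('pics/c.png',cv2.resize(c,None,fx=3.4,fy=3.4,interpolation=cv2.INTER_CUBIC))
E
```

```text
ztop 145.03212147928048 109.9362759362153
slim [542.4 103.7  26.6  40.5   1.4]
station [ 573.  -134.1  111.3  121.3   84.3]
broad [501.6 276.   68.6  52.5  55.8]
jar [438.   13.1  37.2  37.2  46.4]
```

View pics/c.png

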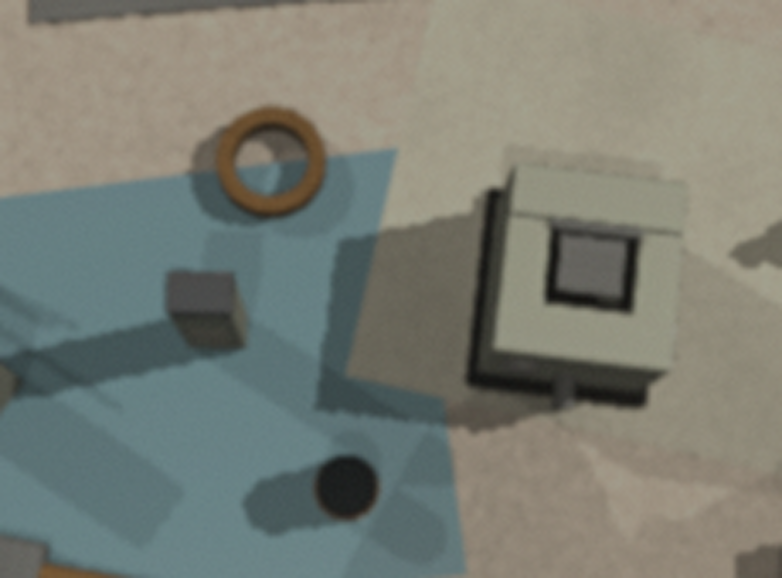

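Request:
{"method": "carry_out", "body": {"steps": [[0.72,0.66,0.4,0.4],[0.72,0.66,0.4,0.4],[0.72,0.66,0.4,0.4],[0.72,0.66,0.4,0.4],[0.72,0.66,0.4,0.4],[0.72,0.66,0.4,0.4],[0.72,0.66,0.4,0.4]]}}

```text
t: 0.85
position: [349.7, -333.9, 366.9]
ee_rot: [-3.139, 0.001, -2.269]
force: [-0.5, -0.7, -0.5]
gripper_width: 85.2
gripper_force: 0.0
```

Request:
{"method": "carry_out", "body": {"steps": [[0.6,0.66,0,0.38],[0.6,0.66,0,0.38],[0.6,0.66,0,0.38],[0.6,0.66,0,0.38],[0.6,0.66,0,0.38],[0.6,0.66,0,0.38],[0.6,0.66,0,0.38],[0.6,0.66,0,0.38]]}}

```text
t: 1.65
position: [527.1, -138.3, 365.0]
ee_rot: [3.141, -0.0, -1.675]
force: [-0.4, 0.4, 0.3]
gripper_width: 85.1
gripper_force: 0.0
```

```bash
python3 - <<'E'
from h import *
s=snap('wrist');save(s,'w1.png')
print(s['st']['position'],s['st']['ee_rot'],s['st']['force'],s['st']['q'],np.round(s['hand_eye'],3),s['intrinsics'],s['k1'])
R,t=cam(s);print(-R.T@t,R[2])
np.savez('w1.npz',px=s['pixels'],z=s['range_z'])
E
```

```text
[ 527.07109855 -138.26176488  365.0454143 ] [ 3.14086875e+00 -3.81432245e-04 -1.67524201e+00] [-0.37224833  0.38083417  0.29820733] [ 3.09342101e-02  2.45404435e-01  3.95171879e-01  2.83444334e-04
 -1.72133253e+00 -1.35337632e-01] [[ 2.00000e-03 -9.50000e-01 -3.12000e-01  7.98870e+01]
 [ 1.00000e+00  2.00000e-03  0.00000e+00  1.89000e-01]
 [ 0.00000e+00 -3.12000e-01  9.50000e-01 -1.28439e+02]
 [ 0.00000e+00  0.00000e+00  0.00000e+00  1.00000e+00]] [[324.18642029   0.         276.3570093 ]
 [  0.         324.18642029 206.90829471]
 [  0.           0.           1.        ]] -0.038644478959899156
[ 518.65217352 -217.65502308  493.51476665] [ 0.03153408  0.30973122 -0.95030109]
```

View pics/w1.png

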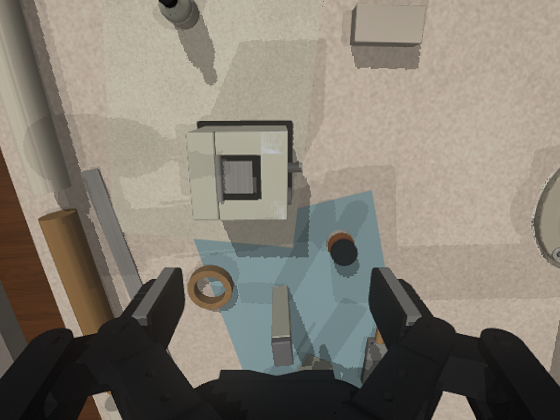

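The wrist view shows the mouth framed in black at about (217..262, 155..200). Its hinge side (+x) is to the left and the front spout is to the right at (297,168). Next: mouth, station top and cartridge edges.

```bash
python3 - <<'E'
from h import *
for n,bx,bs,bc in (('wrist',(205,275,145,212),(180,300,115,230),(255,310,325,375)),('top',(345,385,160,196),(310,410,130,230),(225,275,165,215))):
    s=snap(n);P=cloud(s);Z=P[:,:,2];g=s['pixels'].max(2)
    u=np.arange(560)[None]; v=np.arange(420)[:,None]
    box=lambda a,b,c,d:(u>a)&(u<b)&(v>c)&(v<d)
    def rect(m,z,name,mn=40):
        m=cv2.morphologyEx(m.astype(np.uint8),cv2.MORPH_CLOSE,np.ones((3,3)))
        cs,_=cv2.findContours(m,cv2.RETR_EXTERNAL,cv2.CHAIN_APPROX_NONE)
        for c in cs:
            if cv2.contourArea(c)<mn: continue
            w=onplane(s,c.reshape(-1,2),z)[:,:2].astype(np.float32)
            (cx,cy),(a,b),an=cv2.minAreaRect(w); print(n,name,np.round([cx,cy,a,b,an],1))
    rect(box(*bs)&(Z>104)&(Z<116),110,'station')
    rect(box(*bx)&(g<75),110,'black')
    rect(box(*bc)&(Z>135)&(Z<155),145,'slim')
    th=np.deg2rad(-5.7); C=np.array([573,-134.5]); A=np.array([[np.cos(th),np.sin(th)],[-np.sin(th),np.cos(th)]])
    L=(onplane(s,np.c_[np.tile(np.arange(560),420),np.repeat(np.arange(420),560)],110)[:,:2]-C)@A.T
    L=L.reshape(420,560,2)
    # profiles in station frame
    for ax in (0,1):
        o=1-ax
        sel=abs(L[:,:,o]-(5 if o==0 else 0))<10
        for k in range(-60,62,3):
            m=sel&(abs(L[:,:,ax]-k)<2)
            if m.any(): print('%d:%d/%d'%(k,np.median(g[m]),np.nanmedian(Z[m])),end=' ')
        print()
E
```

```text
wrist station [ 573.6 -135.5  107.8  119.8   84.1]
wrist black [ 570.6 -133.6   54.6   47.4   84.1]
wrist slim [543.3  99.1  26.3  47.1   0.7]
-60:46/10 -57:169/109 -54:172/109 -51:172/109 -48:171/109 -45:171/109 -42:171/109 -39:171/109 -36:171/109 -33:171/109 -30:171/109 -27:172/109 -24:45/104 -21:46/97 -18:78/39 -15:121/106 -12:124/106 -9:127/106 -6:126/106 -3:126/107 0:124/106 3:127/106 6:125/106 9:125/106 12:126/106 15:127/106 18:101/106 21:83/112 24:116/114 27:119/113 30:158/109 33:170/109 36:170/109 39:171/109 42:171/109 45:171/110 48:165/109 51:159/109 54:166/109 57:160/109 60:166/107 
-60:126/37 -57:126/79 -54:161/107 -51:174/110 -48:173/109 -45:172/109 -42:172/109 -39:172/110 -36:171/109 -33:170/110 -30:171/109 -27:48/108 -24:45/98 -21:93/106 -18:125/106 -15:125/106 -12:125/107 -9:124/106 -6:125/106 -3:125/106 0:126/107 3:126/106 6:126/106 9:126/106 12:126/106 15:126/106 18:126/106 21:47/102 24:47/106 27:47/109 30:171/109 33:171/109 36:170/109 39:170/109 42:170/109 45:169/109 48:169/109 51:169/109 54:120/1 57:116/0 60:116/1 
top station [ 570.4 -162.7   54.2  120.8   84.3]
t
[... 266 characters left out ...]
1/720 -3:120/720 0:119/719 3:120/720 6:119/719 9:119/721 12:120/720 15:117/719 18:117/722 21:106/720 24:112/419 27:121/721 30:133/721 33:144/721 36:146/416 39:147/720 42:141/722 45:141/720 48:147/417 51:143/722 54:147/722 57:145/723 60:145/417 
-60:159/0 -57:166/1 -54:168/108 -51:171/109 -48:171/108 -45:171/109 -42:171/109 -39:170/109 -36:170/110 -33:171/109 -30:159/110 -27:94/108 -24:30/104 -21:51/100 -18:99/106 -15:117/106 -12:117/106 -9:116/106 -6:117/107 -3:117/107 0:120/720 3:125/723 6:132/726 9:138/729 12:146/732 15:150/733 18:153/734 21:156/735 24:159/735 27:162/736 30:165/737 33:168/738 36:172/738 39:174/739 42:177/740 45:180/741 48:182/741 51:182/741 54:182/741 57:181/741 60:181/742
```

Request:
{"method": "carry_out", "body": {"steps": [[-0.08,0.79,0.12,0.06],[-0.08,0.79,0.12,0.06],[-0.08,0.79,0.12,0.06],[-0.08,0.79,0.12,0.06],[-0.08,0.79,0.12,0.06],[-0.08,0.79,0.12,0.06],[-0.08,0.79,0.12,0.06]]}}

```text
t: 2.5
position: [502.9, 98.7, 401.7]
ee_rot: [-3.141, 0.0, -1.581]
force: [0.2, 0.4, 0.4]
gripper_width: 85.2
gripper_force: 0.0
```

```bash
python3 - <<'E'
from h import *
s=snap('wrist');save(s,'w2.png');P=cloud(s);Z=P[:,:,2]
print(s['st']['position'],s['st']['ee_rot'])
m=((Z>135)&(Z<155)).astype(np.uint8)
m[330:]=0
cs,_=cv2.findContours(m,cv2.RETR_EXTERNAL,cv2.CHAIN_APPROX_NONE)
for c in cs:
    if cv2.contourArea(c)<40: continue
    w=onplane(s,c.reshape(-1,2),145)[:,:2].astype(np.float32)
    print(cv2.minAreaRect(w),c.reshape(-1,2).min(0),c.reshape(-1,2).max(0),np.nanmedian(Z[m>0]))
x=s['pixels'][130:250,170:330][:,:,::-1];cv2.imwrite('pics/w2c.png',cv2.resize(x,None,fx=4,fy=4))
# station side
s=snap('top');P=cloud(s);Z=P[:,:,2];g=s['pixels'].max(2)
for a,b,c,d,mm,z,n in ((310,410,130,230,(Z>104)&(Z<116),110,'station'),(345,385,160,196,g<75,110,'black')):
    m=np.zeros((420,560),np.uint8);m[c:d,a:b]=mm[c:d,a:b]
    for k in cv2.findContours(m,cv2.RETR_EXTERNAL,cv2.CHAIN_APPROX_NONE)[0]:
        if cv2.contourArea(k)>40: print(n,cv2.minAreaRect(onplane(s,k.reshape(-1,2),z)[:,:2].astype(np.float32)))
E
```

```text
[502.93302644  98.69537474 401.68720982] [-3.14086424e+00  1.17633084e-04 -1.58064474e+00]
((543.7086181640625, 101.996337890625), (26.488048553466797, 39.901039123535156), 0.6767311692237854) [231 157] [254 189] 144.5636271319528
station ((573.0820922851562, -134.301025390625), (111.26298522949219, 121.01341247558594), 84.31483459472656)
black ((571.29736328125, -134.18878173828125), (53.09855270385742, 45.6934814453125), 84.10955810546875)
```

View pics/w2c.png

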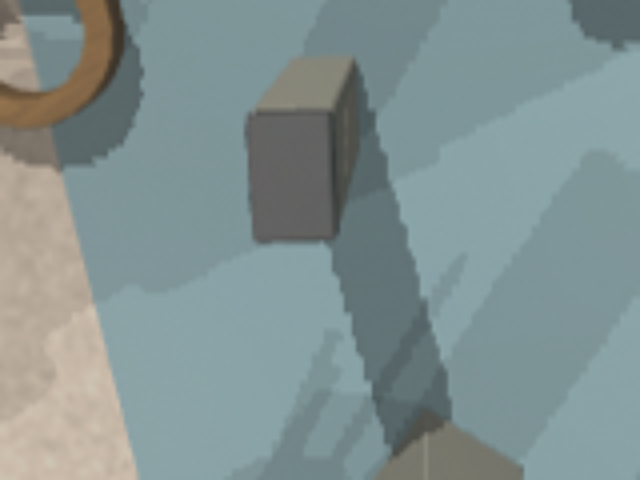

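The crop shows the slim cartridge's grey cap square to the tool, with nothing tall beside it. I'll descend over it and grip across its 26 mm side.

Request:
{"method": "carry_out", "body": {"steps": [[0.133,0.013,-0.1,0.016],[0.133,0.013,-0.25,0.016],[0.133,0.013,-0.4,0.016],[0.133,0.013,-0.55,0.016],[0.133,0.013,-0.7,0.016],[0.133,0.013,-0.82,0.016],[0.133,0.013,-0.9,0.016],[0.133,0.013,-0.937,0.016]]}}

```text
t: 3.4
position: [541.8, 100.5, 117.6]
ee_rot: [3.137, -0.002, -1.559]
force: [0.1, 0.6, -0.8]
gripper_width: 85.4
gripper_force: 0.0
```

Request:
{"method": "carry_out", "body": {"steps": [[0,0,0,0],[0,0,0,0],[0,0,0,0],[0,0,0,0],[0,0,0,0],[0,0,0,0],[0,0,0,0],[0,0,0,0]], "grip": 0, "grip_force": 60}}

```text
t: 4.2
position: [544.1, 103.0, 121.6]
ee_rot: [-3.139, 0.0, -1.556]
force: [0.4, -0.5, 6.2]
gripper_width: 25.4
gripper_force: 60.0
```

Request:
{"method": "carry_out", "body": {"steps": [[0,0,0.02,0],[0,0,0.1,0],[0,0,0.22,0],[0,0,0.34,0],[0,0,0.44,0],[0,0,0.5,0],[0,0,0.5,0]]}}

```text
t: 4.9
position: [543.9, 103.1, 272.7]
ee_rot: [-3.137, 0.002, -1.556]
force: [0.8, -0.1, -2.3]
gripper_width: 25.5
gripper_force: 59.7
```

```bash
cat > meas.py <<'E'
from h import *
# held cartridge: top face via top camera depth; wrist picture
s=snap('side');save(s,'s_%d.png'%(s['st']['t']*100));st=s['st']
print(st['position'],st['ee_rot'],st['force'],st['ft_torque'],st['gripper_width'])
p=st['position'];P=cloud(s)
# points of cartridge below fingers
yaw=st['ee_rot'][2]+np.pi/2; A=np.array([[np.cos(yaw),np.sin(yaw)],[-np.sin(yaw),np.cos(yaw)]])
L=(P[:,:,:2]-p[:2])@A.T; h=P[:,:,2]-p[2]
m=(abs(L[:,:,0])<22)&(abs(L[:,:,1])<32)&(h<-22)&(h>-135)
for lo in range(-135,-20,15):
    k=m&(h>lo)&(h<lo+15)
    if k.sum()>5: print(lo,k.sum(),np.round([np.percentile(L[k][:,0],3),np.percentile(L[k][:,0],97),np.percentile(L[k][:,1],90),h[k].min()],1))
E
python3 meas.py
```

```text
[543.85604537 103.06779242 272.65961854] [-3.13748261e+00  1.63078666e-03 -1.55607966e+00] [ 0.76400081 -0.09813245 -2.27720937] [ 0.00449367 -0.08612539 -0.05150189] 25.54273499586638
-135 7 [  -4.1   11.    19.3 -123.3]
-120 67 [ -10.8   12.8   23.5 -119.7]
-105 75 [ -11.1   14.4   23.7 -104.9]
-90 78 [-11.3  13.8  23.9 -89.8]
-75 73 [-11.4  13.1  23.3 -74.7]
-60 80 [-11.7  12.8  23.5 -59.8]
-45 79 [-11.8  13.8  23.4 -44.7]
-30 45 [-11.4  13.5  23.8 -29.8]
```

Request:
{"method": "carry_out", "body": {"steps": [[0.01,-0.1,0,-0.074],[0.03,-0.23,0,-0.074],[0.05,-0.37,0,-0.074],[0.06,-0.5,0,-0.074],[0.07,-0.63,0,-0.074],[0.077,-0.74,0,-0.074],[0.077,-0.789,0,-0.074],[0.077,-0.789,0,-0.074]]}}

```text
t: 5.75
position: [565.2, -135.4, 267.9]
ee_rot: [3.137, 0.0, -1.675]
force: [-1.6, 0.6, -1.8]
gripper_width: 25.5
gripper_force: 59.5
```

```bash
python3 meas.py; python3 - <<'E'
from h import *
s=snap('side');P=cloud(s);L=P[:,:,:2]-np.array([567,-133.5]);th=np.deg2rad(-5.8);A=np.array([[np.cos(th),np.sin(th)],[-np.sin(th),np.cos(th)]]);L=L@A.T
h=P[:,:,2];m=(h>40)&(h<95)&(abs(L[:,:,0])<80)&(L[:,:,1]>35)&(L[:,:,1]<70)
print('station +y face',np.nanpercentile(L[m][:,1],[10,50,90]),'x ext',np.nanpercentile(L[m][:,0],[1,99]))
m=(h>160)&(h<225)&(abs(L[:,:,0])<30)&(abs(L[:,:,1])<40)
print('cart +y face',np.nanpercentile(L[m][:,1],[10,50,90]),'x ext',np.nanpercentile(L[m][:,0],[1,99]))
x=s['pixels'];ys,xs=np.where(m);cy,cx=int(ys.mean()),int(xs.mean());print(cx,cy)
c=x[max(0,cy-60):cy+90,cx-80:cx+80][:,:,::-1];cv2.imwrite('pics/hov.png',cv2.resize(c,None,fx=4,fy=4,interpolation=cv2.INTER_CUBIC))
E
```

```text
[ 565.23807642 -135.40860627  267.85748113] [ 3.13744246e+00  1.67304721e-05 -1.67514440e+00] [-1.62478505  0.64154773 -1.8177559 ] [ 0.07466732 -0.03461988  0.02465618] 25.459202039872242
-135 7 [  -7.7    5.3   20.6 -122.2]
-120 62 [ -12.2   13.9   23.9 -119.7]
-105 63 [ -12.    13.    23.1 -104.5]
-90 61 [-12.6  12.4  24.3 -89.8]
-75 60 [-12.3  11.5  24.1 -75. ]
-60 71 [-12.6  14.1  22.9 -60. ]
-45 65 [-12.5  13.6  24.7 -44.7]
-30 36 [-12.2  12.6  23.9 -29.9]
station +y face [52.2976039  55.56665481 58.5698085 ] x ext [-55.74156706  66.69521103]
cart +y face [ 2.1255458  19.8686239  23.77361948] x ext [-14.24779     12.73112371]
263 151
```

View pics/hov.png

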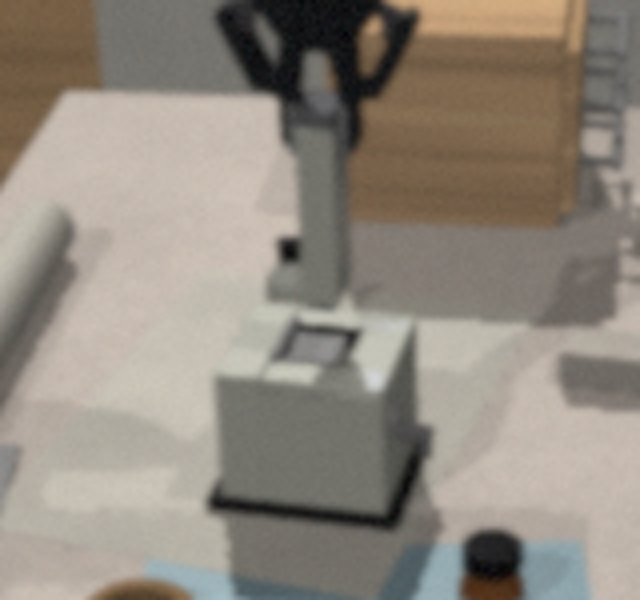

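The side view shows the cartridge upright, hovering straight above the mouth; cartridge and station agree to about 1 mm. Next I'll settle and go down to just above the rim.

Request:
{"method": "carry_out", "body": {"steps": [[0,0,-0.03,0],[0,0,-0.07,0],[0,0,-0.1,0],[0,0,-0.1,0],[0,0,-0.1,0],[0,0,-0.1,0]]}}

```text
t: 6.45
position: [566.5, -133.9, 240.7]
ee_rot: [-3.141, -0.0, -1.672]
force: [-0.7, 0.5, -2.5]
gripper_width: 25.7
gripper_force: 59.5
```

Request:
{"method": "carry_out", "body": {"steps": [[0,0,0,0],[0,0,0,0]]}}

```text
t: 6.65
position: [566.4, -134.0, 240.6]
ee_rot: [-3.141, 0.0, -1.673]
force: [1.2, -0.5, -2.6]
gripper_width: 25.3
gripper_force: 59.5
```

Request:
{"method": "carry_out", "body": {"steps": [[0.002,0.001,-0.01,0],[0.002,0.001,-0.02,0],[0.002,0.001,-0.03,0],[0.002,0.001,-0.04,0],[0.002,0.001,-0.05,0],[0.002,0.001,-0.06,0],[0.002,0.001,-0.06,0]]}}

```text
t: 7.35
position: [567.3, -133.7, 222.6]
ee_rot: [-3.14, -0.0, -1.672]
force: [-0.6, 1.2, 3.0]
gripper_width: 25.2
gripper_force: 60.1
```

Request:
{"method": "carry_out", "body": {"steps": [[0,0,-0.01,0],[0,0,-0.02,0],[0,0,-0.03,0],[0,0,-0.04,0],[0,0,-0.05,0],[0,0,-0.05,0]]}}

```text
t: 7.95
position: [566.3, -133.6, 206.1]
ee_rot: [3.14, 0.0, -1.673]
force: [-1.1, 0.2, -0.6]
gripper_width: 25.5
gripper_force: 59.9
```

Request:
{"method": "carry_out", "body": {"steps": [[0,0,-0.01,0],[0,0,-0.02,0],[0,0,-0.03,0],[0,0,-0.04,0],[0,0,-0.05,0],[0,0,-0.05,0]]}}

```text
t: 8.55
position: [566.4, -133.5, 191.1]
ee_rot: [3.14, 0.0, -1.673]
force: [-1.4, -0.4, -2.2]
gripper_width: 25.5
gripper_force: 59.8
```

Request:
{"method": "carry_out", "body": {"steps": [[0,0,-0.01,0],[0,0,-0.02,0],[0,0,-0.02,0]]}}

```text
t: 8.85
position: [566.4, -133.5, 185.1]
ee_rot: [3.14, 0.0, -1.673]
force: [-1.2, -0.2, -3.2]
gripper_width: 25.7
gripper_force: 59.5
```

Request:
{"method": "carry_out", "body": {"steps": [[0,0,-0.01,0],[0,0,-0.02,0],[0,0,-0.02,0]]}}

```text
t: 9.15
position: [566.4, -133.5, 179.3]
ee_rot: [3.14, 0.0, -1.673]
force: [-3.0, -0.4, -4.4]
gripper_width: 25.6
gripper_force: 59.6
```

Request:
{"method": "carry_out", "body": {"steps": [[0,0,-0.005,0],[0,0,-0.01,0],[0,0,-0.015,0]]}}

```text
t: 9.45
position: [566.7, -133.6, 175.7]
ee_rot: [-3.142, 0.0, -1.672]
force: [-3.1, 0.3, -1.4]
gripper_width: 25.5
gripper_force: 59.8
```

Request:
{"method": "carry_out", "body": {"steps": [[0,0,-0.005,0],[0,0,-0.01,0],[0,0,-0.015,0]]}}

```text
t: 9.75
position: [566.8, -133.6, 171.1]
ee_rot: [3.142, 0.0, -1.672]
force: [-3.1, 0.1, -0.5]
gripper_width: 25.6
gripper_force: 59.8
```

Request:
{"method": "carry_out", "body": {"steps": [[0,0,-0.005,0],[0,0,-0.01,0]]}}

```text
t: 9.95
position: [566.8, -133.6, 168.0]
ee_rot: [3.142, -0.0, -1.672]
force: [-4.6, 0.5, -0.0]
gripper_width: 25.2
gripper_force: 59.8
```

Request:
{"method": "carry_out", "body": {"steps": [[0,0,-0.005,0],[0,0,-0.01,0]]}}

```text
t: 10.15
position: [566.8, -133.6, 165.1]
ee_rot: [-3.142, 0.0, -1.672]
force: [-4.1, 0.6, -1.4]
gripper_width: 25.2
gripper_force: 59.8
```

Request:
{"method": "carry_out", "body": {"steps": [[0,0,-0.005,0],[0,0,-0.008,0]]}}

```text
t: 10.35
position: [566.8, -133.6, 162.6]
ee_rot: [3.141, 0.0, -1.672]
force: [-4.6, -0.1, -1.0]
gripper_width: 25.1
gripper_force: 59.8
```

Request:
{"method": "carry_out", "body": {"steps": [[0,0,-0.005,0],[0,0,-0.008,0]]}}

```text
t: 10.55
position: [566.8, -133.6, 160.2]
ee_rot: [3.142, 0.0, -1.672]
force: [-3.3, 0.2, -0.3]
gripper_width: 25.6
gripper_force: 59.8
```

Request:
{"method": "carry_out", "body": {"steps": [[0,0,-0.004,0],[0,0,-0.007,0]]}}

```text
t: 10.75
position: [566.8, -133.6, 158.2]
ee_rot: [-3.142, 0.0, -1.672]
force: [-3.1, 1.0, -0.6]
gripper_width: 25.1
gripper_force: 59.9
```

Request:
{"method": "carry_out", "body": {"steps": [[0,0,-0.004,0],[0,0,-0.008,0]]}}

```text
t: 10.95
position: [566.8, -133.6, 155.8]
ee_rot: [-3.142, -0.0, -1.672]
force: [-5.1, 0.4, 0.0]
gripper_width: 25.1
gripper_force: 59.9
```

Request:
{"method": "carry_out", "body": {"steps": [[0,0,-0.004,0],[0,0,-0.007,0]]}}

```text
t: 11.15
position: [566.8, -133.6, 153.7]
ee_rot: [3.142, 0.0, -1.672]
force: [-4.2, 0.1, -0.5]
gripper_width: 25.5
gripper_force: 59.9
```

Still only sliding, with the foot at about -77 mm. I'll continue the same way.

Request:
{"method": "carry_out", "body": {"steps": [[0,0,-0.004,0],[0,0,-0.008,0]]}}

```text
t: 11.35
position: [566.8, -133.6, 151.3]
ee_rot: [-3.142, 0.0, -1.672]
force: [-4.0, 0.7, -0.6]
gripper_width: 25.4
gripper_force: 59.9
```

Request:
{"method": "carry_out", "body": {"steps": [[0,0,-0.004,0],[0,0,-0.007,0]]}}

```text
t: 11.55
position: [566.8, -133.6, 149.1]
ee_rot: [3.141, -0.0, -1.672]
force: [-2.4, 0.7, -1.0]
gripper_width: 25.6
gripper_force: 59.9
```

Request:
{"method": "carry_out", "body": {"steps": [[0,0,-0.004,0],[0,0,-0.008,0]]}}

```text
t: 11.75
position: [566.8, -133.6, 146.8]
ee_rot: [-3.142, 0.0, -1.672]
force: [-3.7, 0.6, -0.9]
gripper_width: 25.2
gripper_force: 59.9
```

Request:
{"method": "carry_out", "body": {"steps": [[0,0,-0.004,0],[0,0,-0.007,0]]}}

```text
t: 11.95
position: [566.8, -133.6, 144.6]
ee_rot: [3.141, 0.0, -1.672]
force: [-3.8, 0.1, -0.7]
gripper_width: 25.7
gripper_force: 59.9
```

Request:
{"method": "carry_out", "body": {"steps": [[0,0,-0.004,0],[0,0,-0.007,0]]}}

```text
t: 12.15
position: [566.8, -133.7, 143.0]
ee_rot: [-3.141, -0.0, -1.672]
force: [-4.6, 1.2, 4.2]
gripper_width: 25.1
gripper_force: 60.5
```

Request:
{"method": "carry_out", "body": {"steps": [[0,0,-0.003,0],[0,0,-0.006,0]]}}

```text
t: 12.35
position: [566.8, -133.7, 141.9]
ee_rot: [-3.141, -0.0, -1.672]
force: [-5.4, 0.3, 6.0]
gripper_width: 25.5
gripper_force: 60.8
```

The valve is pushing back, about 6.7 N above sliding. I'll press a little further.

Request:
{"method": "carry_out", "body": {"steps": [[0,0,-0.003,0],[0,0,-0.005,0],[0,0,-0.005,0]]}}

```text
t: 12.65
position: [566.9, -133.7, 140.8]
ee_rot: [-3.14, -0.0, -1.672]
force: [-6.9, 0.8, 6.6]
gripper_width: 25.4
gripper_force: 61.0
```

Request:
{"method": "carry_out", "body": {"steps": [[0,0,0,0],[0,0,0,0]]}}

```text
t: 12.85
position: [566.9, -133.7, 140.8]
ee_rot: [-3.14, -0.0, -1.672]
force: [-6.9, 1.0, 7.2]
gripper_width: 25.4
gripper_force: 61.0
```

Request:
{"method": "carry_out", "body": {"steps": [[0,0,-0.003,0],[0,0,-0.006,0]]}}

```text
t: 13.05
position: [566.9, -133.8, 139.5]
ee_rot: [-3.14, -0.001, -1.672]
force: [-8.0, 1.6, 11.0]
gripper_width: 25.7
gripper_force: 61.3
```

Request:
{"method": "carry_out", "body": {"steps": [[0,0,0,0]]}}

```text
t: 13.15
position: [566.9, -133.8, 139.4]
ee_rot: [-3.14, -0.001, -1.672]
force: [-6.9, 2.3, 8.9]
gripper_width: 25.3
gripper_force: 61.4
```

Request:
{"method": "carry_out", "body": {"steps": [[0,0,-0.002,0],[0,0,-0.002,0]]}}

```text
t: 13.35
position: [566.9, -133.8, 139.1]
ee_rot: [-3.14, -0.001, -1.672]
force: [-7.5, 2.4, 11.4]
gripper_width: 25.3
gripper_force: 61.4
```

Request:
{"method": "carry_out", "body": {"steps": [[0,0,0,0],[0,0,0,0],[0,0,0,0],[0,0,0,0]], "grip": 0.55, "grip_force": 20}}

```text
t: 13.75
position: [567.3, -133.6, 136.9]
ee_rot: [-3.141, 0.0, -1.672]
force: [0.6, -0.7, 0.6]
gripper_width: 46.8
gripper_force: 0.0
```

Request:
{"method": "carry_out", "body": {"steps": [[0,0,0.03,0],[0,0,0.08,0],[0,0,0.16,0],[0,0,0.28,0],[0,0,0.42,0],[0,0,0.55,0],[0,0,0.6,0],[0,0,0.6,0]]}}

```text
t: 14.55
position: [567.9, -134.0, 321.0]
ee_rot: [-3.134, -0.0, -1.673]
force: [0.7, -0.0, -0.2]
gripper_width: 47.0
gripper_force: 0.0
```

```bash
python3 - <<'E'
from h import *
s=snap('side');P=cloud(s);st=s['st'];print(st['position'],st['force'],st['gripper_width'])
L=P-np.array([567,-133.5,110]);h=P[:,:,2];m=(h>120)&(h<215)&(abs(L[:,:,0])<30)&(abs(L[:,:,1])<40)
for lo in range(115,200,8):
    k=m&(h>lo)&(h<lo+8)
    if k.sum()>3: print(lo,k.sum(),np.round([*np.percentile(L[k][:,0],[3,97]),*np.percentile(L[k][:,1],[10,50,90])],1))
t=snap('wrist');Q=cloud(t);m=(Q[:,:,2]>150)&(Q[:,:,2]<185)&(abs(Q[:,:,0]-567)<30)&(abs(Q[:,:,1]+133)<35)
print('cap z',np.nanpercentile(Q[:,:,2][m],[10,50,90]),'ctr',np.nanmedian(Q[m],0))
c=s['pixels'][90:240,190:350][:,:,::-1];cv2.imwrite('pics/end.png',cv2.resize(c,None,fx=4,fy=4))
E
```

```text
[ 567.87536949 -133.98502993  320.98107089] [ 0.65684017 -0.02625163 -0.1710661 ] 47.00447309354204
115 12 [-13.1  13.2  -2.4  20.1  26. ]
123 35 [-12.5  14.9   1.9  20.5  24.7]
131 27 [-12.7  12.9   2.3  20.9  25.3]
139 35 [-11.7  14.2  10.3  19.9  24.1]
147 30 [-13.   13.9  -2.8  19.5  23.6]
155 76 [-11.5  13.1 -10.3   8.3  22.8]
163 5 [-12.7  -0.5  -6.8  -6.1  15.3]
cap z [161.05594337 162.29481468 163.19565655] ctr [ 565.64897531 -135.49846759  162.29481468]
```

View pics/end.png

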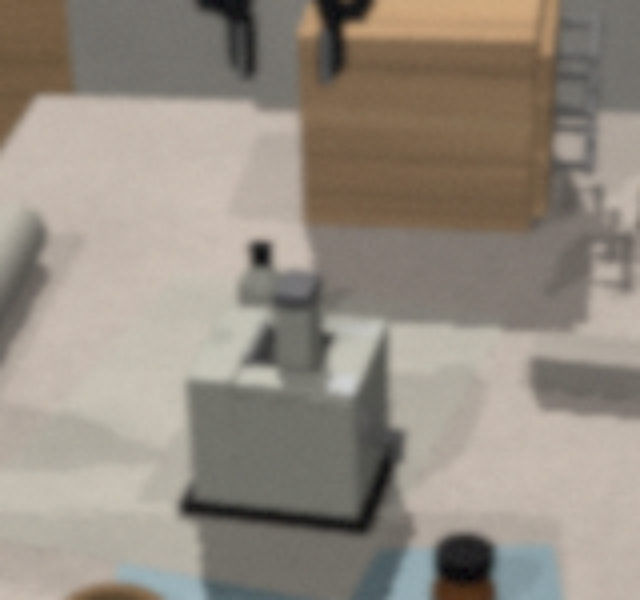

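The picture shows the cartridge upright in the mouth, cap at (297,285), with the gripper well clear above. The cap height of about 162.5 mm puts the foot about 3.5 mm past where the valve was first felt, so I'm handing in.

```bash
python3 -c "
from rig import close_job
print(close_job())"
```

```text
the job is handed in; nothing more can be done
None
```

I loaded the cartridge and handed the job in; no verdict came back. It stands upright and released in the pocket, with the valve pressed an estimated 3.5 mm open (about 11 to 12 N above sliding at the peak).

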